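# Square up a circuit board in the soldering jig and hold it

### The arm

A 6-joint arm with a two-finger parallel gripper is mounted at the origin on the work surface. World frame = base frame: x ahead of the robot, y to its left, z up, the work surface at z = 0. Lengths are in m, angles in degrees, forces in N, time in s.
With the tool pointing down it reaches from about 0.4 to 0.825 m from the base axis. Payload 7 kg.
Tool frame: the origin (TCP) lies midway between the tips of the shut fingers; the grasp point (between the pads) lies 19 mm behind it; z points along the fingers, y is the line along which they close (so a half turn about z gives the same grasp; the last joint's range is limited). The gripper opens to 88 mm and grips with 3 to 60 N. Pads are 19 mm wide; open, the fingers measure 130 mm over their backs; the gripper's body (78 mm by 193 mm) begins 47 mm behind the grasp point.
Start: joints at [-50.988, 20.546, 0.682, 0, -70.136, -16.507], TCP at [0.258, -0.624, 0.189] pointing down, gripper open.
Joint ranges: [-176.03, 176.03], [-82.01, 121.73], [-58.28, 71.71], [-173.87, 95.51], [-174.79, -0.11], [-173.66, 173.66]. Speed limits (degrees/s): [136.94, 136.94, 172.46, 180, 180, 180].

### API

Orientations are given as [roll, pitch, yaw] about the fixed x, y, z axes, in that order (R = Rz(yaw) Ry(pitch) Rx(roll)).
In Python, from plant import ctrl gives the robot as it stands.
- The arm moves only by the tool arm_command, never from a script. Its argument "steps" is a list of rows, each an object with "translation": the shift along the tool's x, y, z in mm, a list of three; "rotation": the turn, a rotation vector about the tool's x, y, z in units of 5 degrees (1.0 is 5 degrees), a list of three; "claw": the finger opening in mm, from 0 to 87.6. In form: [{"translation": [x, y, z], "rotation": [rx, ry, rz], "claw": claw}, ...]. A call has 1 to 5 rows; each row is the pose to reach, as a shift and turn from the pose commanded when the call began, along the tool's axes at that moment; what a row does not reach only later rows make up. A row lasts 1/10 s, in which the tool goes at most 50 mm and 8.59 degrees, less where a joint would pass 70% of its speed; a pose out of reach is approached as far as the arm can. A call with a gripper value outside its range is refused whole. The fingers move at their own pace and stop on an object; the grip force is fixed at half the most. Time passes only in rows, so rows that repeat a pose let the fingers close. It gives the time, the measured TCP pose, the force, the opening and the grip force at its end, in the units of the state.
- ctrl.get_obs(): the state, without advancing time (a new reading comes with each control period).
- ctrl.snapshot(name): name is "side" or "top" or "wrist"; returns (picture, depth): 384x512x3 uint8, red, green, blue; 384x512 float32, m along the optical axis (not along the pixel's ray), 0 where there is no reading.
- ctrl.calibration(name): a dict with "vertical_fov" (degrees; the focal length in pixels is half the picture's height over the tangent of half this angle, whatever the lens; pixels are square), "cx", "cy" (the principal point, pixels), "k1" (the pictures are not rectified: a ray, as slopes to the right and down, at radius r is drawn at 1 + k1 r^2 times it, then the intrinsics apply), "rvec" (rotation vector, rad) and "tvec" (3), from world to camera coordinates, as OpenCV has them; the wrist camera has in their place "hand_eye" (4x4, takes a point from camera to tool coordinates, whose origin is the TCP and whose axes are the flange's). Camera axes: x right, y down, z forward; pixel columns grow to the right and rows downward; lengths in m; the calibration is good to about 2 mm. A picture is of the moment at which its call begins: read the wrist's pose just before it. calibration takes no time and is no camera call.
- ctrl.close_job(): hands the job in; it is judged then, once.
The state is a dict: "clock": time; "joint_pos": joint angles; "qvel": joint speeds; "tau": joint torques, N m; "tool_pos": TCP position; "orientation": TCP orientation; "force": force on the tool from outside, world axes, zero at the start; "moment": the same for the moment, N m; "opening": finger opening in m; "gripper_force": force on a finger pad.
Only numpy, scipy, OpenCV 4.12 (cv2) and the standard library are available. Lean on these libraries where they do the work, as an engineer would, in place of code of your own. Each camera call takes 0.05 s, during which the arm holds its last target. There are 200 camera calls.

### The job

Take the taller of the two circuit boards out of the storage rack, stand it on its long edge in the two end holders of the soldering jig and let go of it. Then pick up the steel square by its handle, bring it in front of the board (the side with the low lips) and press it into the corner between board and base plate until its foot is down on the plate and its upright face lies flat against the board, pushing the board upright against the tall rear posts. Finish while still gripping the square and pressing it into the corner, firmly against both plate and board; leave all other things where they are.

Things in the scene. Friction and masses are not known exactly. Their poses are not given: they have to be found in the camera images.
- board: The taller circuit board: green, rigid, 6 mm thick, 120 mm long, 90 mm high, about 0.16 kg, standing on a long edge in one of the two slots of the rack. Origin: middle of its lower edge; x is its thickness, y its length, z up. Both faces and both ends are alike for this job. Grip it across the thickness at the middle of the upper edge.
- small_board: Bystander: the shorter circuit board, 6 x 120 x 55 mm high, in the rack's other slot. Origin and axes as for the taller board.
- rack: Fixed grey storage rack, base 130 x 130 x 12 mm; origin at the centre of its underside. Two slots along its y, at x = -35 and x = +35 mm, made by pairs of small walls near the ends, 9 mm apart, tops 42 mm above the bench. The boards stand on the base, 12 mm above the bench, and lift straight up.
- jig: Fixed soldering jig; origin at the centre of its underside, on the bench. Aluminium base plate 200 (x) x 150 (y) x 10 mm high. Two black end holders, centred at y = -56 and +56 mm, each 28 mm long in y, form one slot along y. Between them (y within 42 mm of the middle) the board's front (-x) face is open down to the plate; the square comes from the -x side, moving along +x. Plate and square are polished (friction about 0.2).
- jig_slot (a point): Middle of the slot on the plate: x = +38, y = 0, z = +10 mm in the jig's frame, axes as the jig's. Rear posts: front faces at x = +43, tops 70 mm above the bench. Front lips: rear faces at x = +33, tops at 30 mm. Mouths flare outwards (lips up to 42, posts up to 82 mm). Inner length 128 mm. The 6 mm board has 4 mm play, may lean 0.2 rad to -x; flat on the posts its mid-plane is at x = +40.
- square: Steel L-shaped square, about 0.4 kg, standing on its foot on the bench. Origin: centre of the foot's underside; x points to the upright face, z up. Foot 110 (x) x 24 (y) x 18 mm high; upright leg at the +x end 14 mm thick, 24 wide, 90 high. Black handle: upright bar 24 (x) x 18 (y) mm at x = -10, y = 0, from 18 to 85 mm above the underside; grip it across y about 60 mm up.
- square_face (a point): Middle of the square's outer upright face: at x = +55, y = 0, z = +45 mm in the square's frame.
- spool: Bystander: solder spool lying flat, 54 mm diameter, 30 mm high; origin at the centre of its underside.
- flux_bottle: Bystander: white flux bottle, 38 mm diameter, 85 mm high; origin at the centre of its underside.
- screwdriver: Bystander: screwdriver lying flat, 160 mm long along its x.
- blue_board: Bystander: blue circuit board lying flat, 70 x 100 mm, up to 16 mm high; origin at the centre of its underside.
- loupe: Bystander: black loupe ring, 42 mm diameter, 30 mm high; origin at the centre of its underside.
There are look-alikes about, which are no part of the job. What is shaped like the board but blue or white is not meant.

How it is judged (in metres and radians):
On the way, in this order (a step that is already met when the one before it is completed fails the run):
1. the taller board stands on edge in both end holders of the jig, on the base plate, let go (x of board in the frame of jig between 0.033 and 0.0435 m and y of board in the frame of jig between -0.01 and 0.01 m and z of board in the frame of jig between 0.007 and 0.013 m and angle between board's own z axis and vertical below 0.25 rad and angle between the x axis of board and the x axis of jig, either way round below 0.3 rad and contact force between the fingers and board below 0.05 N), for 0.2 s.
2. the square, gripped, is in the corner with its foot on the plate and its face on the board (contact force between square and board above 1.5 N and contact force between square and jig above 1 N and angle between square's own z axis and vertical below 0.03 rad and angle between the x axis of square and the x axis of jig, either way round below 0.05 rad and x of square_face in the frame of jig between 0.033 and 0.041 m and z of square_face in the frame of jig below 0.058 m and contact force between the fingers and square above 1 N), for 0.2 s.
At the end, for the whole second after the job is handed in: The taller board stands in both holders on the plate, within 3 mm of the rear posts, upright to 0.03 rad. The gripped square presses the plate (over 1 N) and the board (over 1.5 N), upright to 0.03 rad, lined up with the jig to 0.05 rad. All still; fingers off the board (all of step 2 and x of board in the frame of jig between 0.037 and 0.0435 m and y of board in the frame of jig between -0.01 and 0.01 m and z of board in the frame of jig between 0.007 and 0.013 m and angle between board's own z axis and vertical below 0.03 rad and angle between the x axis of board and the x axis of jig, either way round below 0.1 rad and contact force between the fingers and board below 0.05 N and linear speed of each of square, board below 0.02 m/s); the arm keeps its last pose, push and grip.
It fails at once if a bystander on the bench or the short board is moved more than 30 mm (distance of any of small_board, spool, flux_bottle, screwdriver, blue_board, loupe from where it was at the start of the episode above 0.03 m).
It also fails if it takes over 58 s, if anything falls off the work surface, if the arm or the gripper's body presses on something with over 40 N, if the wrist force passes 120 N, or if a joint passes its speed limit or range.

## Working session

There is one attempt and no reset: what is moved stays moved. The work goes in short steps, Python scripts to look and compute and a tool call to move; the robot and the scene stay as the last step left them, time stands still between calls to the robot, and variables do not carry over. Pictures are saved under pics/ and viewed, at most 13 in all, crops included, and the job is handed in when it is done.

Besides the shell and the picture viewer there is one more tool, called by a JSON object that holds its "fn" and its "kwargs", one argument or row to a line. arm_command: Moves the arm, as the interface text tells. Its arguments: {"type":"object","properties":{"steps":{"type":"array"}},"required":["steps"]}

```bash
ls; mkdir -p pics
cat > h.py <<'E'
import numpy as np, cv2
from scipy.spatial.transform import Rotation as R
from plant import ctrl
def snap(n):
    o=ctrl.get_obs(); im,d=ctrl.snapshot(n); return o,im,d
def cam(n,o=None):
    c=ctrl.calibration(n); f=192/np.tan(np.radians(c["vertical_fov"])/2)
    if "hand_eye" in c:
        T=np.eye(4); T[:3,:3]=R.from_euler('xyz',o["orientation"],degrees=True).as_matrix(); T[:3,3]=o["tool_pos"]
        T=T@np.array(c["hand_eye"])
    else:
        r=cv2.Rodrigues(np.array(c["rvec"],float))[0]; T=np.eye(4); T[:3,:3]=r.T; T[:3,3]=-r.T@np.array(c["tvec"],float).ravel()
    return c,f,T
def slopes(c,f,uv):
    uv=np.atleast_2d(uv).astype(float); s=(uv-[c["cx"],c["cy"]])/f; x=s.copy()
    for _ in range(20): x=s/(1+c["k1"]*(x**2).sum(1,keepdims=True))
    return x
def onplane(n,uv,z,o=None):
    c,f,T=cam(n,o); x=slopes(c,f,uv); d=np.c_[x,np.ones(len(x))]@T[:3,:3].T
    return T[:3,3]+d*((z-T[2,3])/d[:,2])[:,None]
def cloud(n,d,o=None):
    c,f,T=cam(n,o); v,u=np.mgrid[:384,:512]; x=slopes(c,f,np.c_[u.ravel(),v.ravel()])
    p=np.c_[x,np.ones(len(x))]*d.reshape(-1,1); return (p@T[:3,:3].T+T[:3,3]).reshape(384,512,3)
def save(n,im): cv2.imwrite("pics/"+n,cv2.cvtColor(im,cv2.COLOR_RGB2BGR))
E
python3 - <<'E'
from h import *
for n in("top","side"):
    o,im,d=snap(n); save(n+".png",im); np.savez(n,im=im,d=d); c,f,T=cam(n); print(n,T[:3,3].round(3),T[:3,2].round(2),f)
print(ctrl.get_obs())
E
```

```text
pics
top [ 0.473 -0.07   1.501] [ 0.11  0.02 -0.99] 412.3178262586392
side [0.414 0.716 0.654] [ 0.19 -0.76 -0.62] 357.38449735476803
{'clock': 0.1, 'joint_pos': array([-5.09876773e+01,  2.05868791e+01,  6.39665969e-01, -1.71531034e-02,
       -7.01361421e+01, -1.65058501e+01]), 'qvel': array([ 0.04983353, -0.02953491,  0.11761   ,  0.06960599,  0.02639102,
        0.01095479]), 'tau': array([-9.68346540e-04, -5.84162271e+01,  2.93751669e+01,  7.01544642e+00,
        1.01416820e-02, -7.04394120e-05]), 'tool_pos': array([ 0.25815142, -0.62315681,  0.18842824]), 'orientation': array([ 1.79915498e+02, -8.22297137e-03, -1.57499362e+02]), 'force': array([ 0.35558463, -0.16393509, -0.69421554]), 'moment': array([-0.0084833 ,  0.06286266,  0.00838292]), 'gripper_force': 0.0, 'opening': 0.08766507229557448}
```

View pics/top.png

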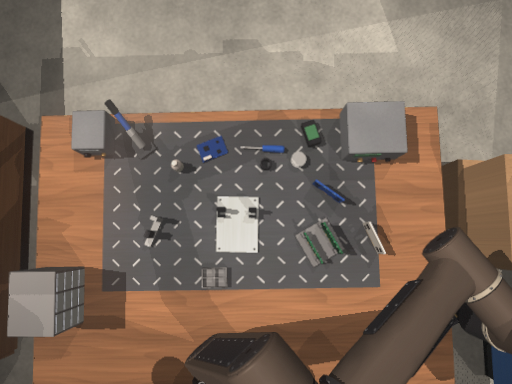

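View pics/side.png

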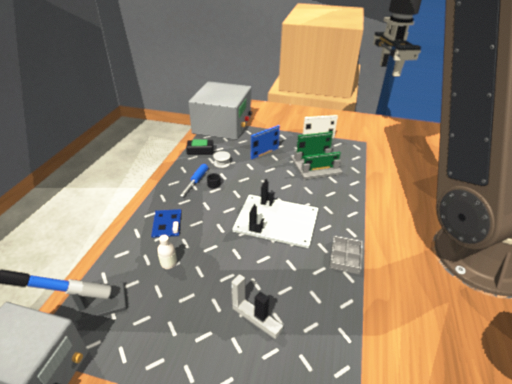

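The top view shows the rack at about (322,243) with two green boards. The jig is at (238,224) with its holders at the top edge (222 and 253, 212), and the square is at (155,231). The side view confirms the far green board is the taller one, and blue and white decoys stand nearby.

Run:
```python
from h import *
t=np.load("top.npz"); P=cloud("top",t["d"]); hsv=cv2.cvtColor(t["im"],cv2.COLOR_RGB2HSV)
def info(name,m):
    p=P[m]; 
    (c,s,a)=cv2.minAreaRect(p[:,:2].astype(np.float32)*1000); print(name,m.sum(),np.round(c),np.round(s),round(a,1),'z',np.percentile(p[:,2],[2,50,98]).round(3))
def roi(u0,u1,v0,v1):
    m=np.zeros((384,512),bool); m[v0:v1,u0:u1]=1; return m
g=(hsv[...,0]>40)&(hsv[...,0]<85)&(hsv[...,1]>80)
k,l,st,_=cv2.connectedComponentsWithStats((g&roi(290,355,210,275)).astype(np.uint8))
for i in range(1,k):
    if st[i,4]>15: info('green',l==i); m=l==i; info(' green top',m&(P[...,2]>np.percentile(P[m][:,2],80)-.01))
info('rack',roi(290,350,215,272)&(P[...,2]>.005)&(P[...,2]<.02))
info('jig',roi(205,270,190,258)&(P[...,2]>.006)&(P[...,2]<.016)&(hsv[...,2]>150))
info('jighold',roi(205,270,190,258)&(P[...,2]>.03))
q=roi(135,172,205,255)
info('sq',q&(P[...,2]>.01)); info('sqtop',q&(P[...,2]>.06))
info('sq white',q&(P[...,2]>.06)&(hsv[...,2]>130)); info('handle',q&(P[...,2]>.06)&(hsv[...,2]<80));
```

```text
green 103 [ 465. -331.] [130.  22.] 29.4 z [0.041 0.098 0.109]
 green top 61 [ 468. -321.] [116.   7.] 29.4 z [0.096 0.102 0.109]
green 34 [ 473. -175.] [203.  53.] 75.5 z [0.032 0.065 0.557]
 green top 24 [ 473. -175.] [203.  53.] 75.5 z [0.059 0.066 0.843]
green 19 [ 395. -283.] [47.  7.] 33.1 z [0.002 0.068 0.075]
 green top 16 [ 400. -279.] [34.  6.] 30.9 z [0.065 0.068 0.075]
rack 1252 [ 450. -292.] [214. 201.] 88.7 z [0.005 0.012 0.019]
jig 1760 [534.  10.] [162. 222.] 87.6 z [0.006 0.011 0.016]
jighold 148 [527.   0.] [146. 102.] 87.2 z [0.032 0.07  1.501]
sq 270 [468. 153.] [429. 120.] 75.5 z [0.012 0.024 1.501]
sqtop 93 [515. 126.] [393.  76.] 88.8 z [0.066 0.087 1.501]
sq white 26 [547. 289.] [22. 12.] 65.4 z [0.087 0.091 0.095]
handle 54 [510. 126.] [393.  66.] 88.8 z [0.065 0.084 1.417]
```

```bash
cat >> h.py <<'E'
def goto(x,y,z,yaw,o=None,rpy=None):
    """shift (mm) and turn (5deg units) from the measured pose to a tool-down target in mm, deg"""
    o=o or ctrl.get_obs(); A=R.from_euler('xyz',o["orientation"],degrees=True); B=R.from_euler('xyz',rpy or [180,0,yaw],degrees=True)
    print('shift',A.inv().apply(np.array([x,y,z])-o["tool_pos"]*1000).round(1),'rot',((A.inv()*B).as_rotvec(degrees=True)/5).round(3),'t',round(o["clock"],2))
E
python3 - <<'E'
from h import *
c,f,T=cam("wrist",ctrl.get_obs()); print(np.round(c["hand_eye"],3),f)
goto(440,-310,300,-150.6)
E
```

```text
[[-0.    -0.97  -0.244  0.064]
 [ 1.    -0.     0.001 -0.   ]
 [-0.001 -0.244  0.97  -0.197]
 [ 0.     0.     0.     1.   ]] 341.02511367213884
shift [-287.8  219.9 -111.3] rot [ 1.70e-02 -1.00e-03 -1.38e+00] t 0.1
```

{"fn": "arm_command", "kwargs": {
  "steps": [
    {"translation":[-288,220,-111],"rotation":[0,0,-1.38],"claw":87},
    {"translation":[-288,220,-111],"rotation":[0,0,-1.38],"claw":87},
    {"translation":[-288,220,-111],"rotation":[0,0,-1.38],"claw":87},
    {"translation":[-288,220,-111],"rotation":[0,0,-1.38],"claw":87},
    {"translation":[-288,220,-111],"rotation":[0,0,-1.38],"claw":87}
  ]
}}

```text
clock: 0.6
tool_pos: [0.3787, -0.415, 0.2627]
orientation: [180.0, -0.0, -150.6]
force: [0.7, -0.4, -0.3]
opening: 0.0868
gripper_force: 0.0
```

{"fn": "arm_command", "kwargs": {
  "steps": [
    {"translation":[0,0,0],"rotation":[0,0,0],"claw":87},
    {"translation":[0,0,0],"rotation":[0,0,0],"claw":87}
  ]
}}

```text
clock: 0.8
tool_pos: [0.3791, -0.4158, 0.2629]
orientation: [-180.0, 0.0, -150.4]
force: [-0.7, 0.1, -0.7]
opening: 0.0871
gripper_force: 0.0
```

{"fn": "arm_command", "kwargs": {
  "steps": [
    {"translation":[-105,62,-37],"rotation":[0,0,0],"claw":87},
    {"translation":[-105,62,-37],"rotation":[0,0,0],"claw":87},
    {"translation":[-105,62,-37],"rotation":[0,0,0],"claw":87},
    {"translation":[-105,62,-37],"rotation":[0,0,0],"claw":87}
  ]
}}

```text
clock: 1.2
tool_pos: [0.4405, -0.3103, 0.2999]
orientation: [-180.0, 0.0, -150.5]
force: [-0.7, -0.8, 0.1]
opening: 0.0872
gripper_force: 0.0
```

Run:
```python
from h import *
o,im,d=snap("wrist"); save("w1.png",im); np.savez("w1",im=im,d=d,o=o); print(o["tool_pos"],o["orientation"])
P=cloud("wrist",d,o); hsv=cv2.cvtColor(im,cv2.COLOR_RGB2HSV)
g=(hsv[...,0]>40)&(hsv[...,0]<85)&(hsv[...,1]>80)
for lo,hi in((.097,.108),(.062,.072)):
    m=g&(P[...,2]>lo)&(P[...,2]<hi); p=P[m]; print(m.sum(),np.median(p[:,2]))
    k,l,st,_=cv2.connectedComponentsWithStats(m.astype(np.uint8))
    for i in range(1,k):
        if st[i,4]>60: print(st[i],cv2.minAreaRect((P[l==i][:,:2]*1000).astype(np.float32)))
```

```text
[ 0.4404936  -0.31028771  0.29993491] [-1.79970278e+02  3.71097404e-02 -1.50516492e+02]
505 0.1032369153605322
[238 127   6  99 505] ((468.43896484375, -320.64776611328125), (118.17778015136719, 5.674930095672607), 29.06341552734375)
454 0.068613999404877
[293 127   8  92 411] ((436.4830627441406, -259.00006103515625), (119.07067108154297, 6.366132736206055), 28.752094268798828)
```

View pics/w1.png

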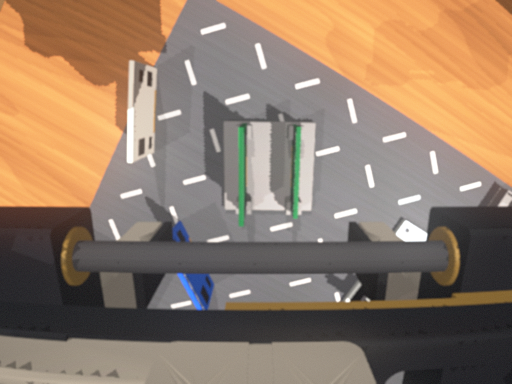

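The taller board is the column at px 241 and the short one is at 296. The measured spacing is 69.5 mm against 70, and the top height is 103 mm against 102, so the fix holds. Next I look at the jig from close up before grasping.

Run:
```python
from h import *
goto(530,-15,310,-92)
```

```text
shift [-224.3  213.3  -10.8] rot [ 5.0000e-03 -0.0000e+00 -1.1708e+01] t 1.25
```

{"fn": "arm_command", "kwargs": {
  "steps": [
    {"translation":[-224,213,-11],"rotation":[0,0,-11.7],"claw":60},
    {"translation":[-224,213,-11],"rotation":[0,0,-11.7],"claw":60},
    {"translation":[-224,213,-11],"rotation":[0,0,-11.7],"claw":60},
    {"translation":[-224,213,-11],"rotation":[0,0,-11.7],"claw":60},
    {"translation":[-224,213,-11],"rotation":[0,0,-11.7],"claw":60}
  ]
}}

```text
clock: 1.75
tool_pos: [0.5123, -0.0722, 0.3076]
orientation: [179.9, -0.0, -107.4]
force: [0.9, 0.0, -0.7]
opening: 0.0605
gripper_force: 0.0
```

Run:
```python
from h import *
goto(530,-15,310,-92)
```

```text
shift [-59.9   0.2  -2.5] rot [ 0.015 -0.006 -3.081] t 1.75
```

{"fn": "arm_command", "kwargs": {
  "steps": [
    {"translation":[-60,0,-2],"rotation":[0,0,-3.08],"claw":60},
    {"translation":[-60,0,-2],"rotation":[0,0,-3.08],"claw":60},
    {"translation":[-60,0,-2],"rotation":[0,0,-3.08],"claw":60}
  ]
}}

```text
clock: 2.05
tool_pos: [0.531, -0.0149, 0.3089]
orientation: [179.9, -0.0, -92.0]
force: [0.2, -0.7, -0.5]
opening: 0.06
gripper_force: 0.0
```

Run:
```python
from h import *
o,im,d=snap("wrist"); save("w2.png",im); np.savez("w2",im=im,d=d,o=o); print(o["tool_pos"],o["orientation"])
P=cloud("wrist",d,o); v=im.max(2)
m=(P[...,2]>.004)&(P[...,2]<.016)&(v>120)
k,l,st,_=cv2.connectedComponentsWithStats(m.astype(np.uint8))
for i in range(1,k):
    if st[i,4]>800: print(st[i],cv2.minAreaRect((P[l==i][:,:2]*1000).astype(np.float32)),np.median(P[l==i][:,2]))
m=(P[...,2]>.024)&(P[...,2]<.09)&(v<90)
k,l,st,_=cv2.connectedComponentsWithStats(m.astype(np.uint8))
for i in range(1,k):
    if st[i,4]>60: print('dark',st[i],cv2.minAreaRect((P[l==i][:,:2]*1000).astype(np.float32)),np.percentile(P[l==i][:,2],[5,50,95]))
```

```text
[ 0.53095664 -0.01486797  0.30887177] [ 1.79856758e+02 -4.40309637e-02 -9.20290103e+01]
[  196   113   140   102 12484] ((523.9937744140625, 6.7068634033203125), (153.62026977539062, 203.80413818359375), 87.1775894165039) 0.011451424109335667
dark [  0   0  29  12 199] ((866.3115844726562, -238.83953857421875), (13.260546684265137, 38.71355438232422), 85.62094116210938) [0.02470782 0.03355923 0.03697401]
dark [ 92  82  31  31 407] ((740.42138671875, -101.43792724609375), (41.091121673583984, 40.647911071777344), 72.88148498535156) [0.02559074 0.03058294 0.03246099]
dark [222 118  26  23 401] ((562.4227294921875, -51.456871032714844), (26.282581329345703, 30.834400177001953), 87.39495086669922) [0.036918   0.07172129 0.08297846]
dark [224 196  26  32 491] ((565.7715454101562, 61.544586181640625), (28.449514389038086, 32.86121368408203), 88.30879974365234) [0.02953805 0.05574322 0.0828466 ]
```

View pics/w2.png

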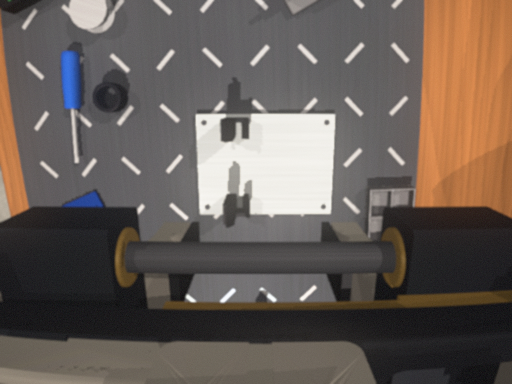

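The plate is fully visible at px (196–335, 113–215), with holders at (235,130) and (237,207). I'll refine it by casting the plate contour onto z = 10 mm.

Run:
```python
from h import *
t=np.load("w2.npz",allow_pickle=True); im,o=t["im"],t["o"].item()
g=cv2.cvtColor(im,cv2.COLOR_RGB2GRAY); m=np.zeros_like(g); m[105:216,190:345]=(g>130)[105:216,190:345]
k,l,st,_=cv2.connectedComponentsWithStats(m); i=1+st[1:,4].argmax()
c=max(cv2.findContours((l==i).astype(np.uint8),cv2.RETR_EXTERNAL,cv2.CHAIN_APPROX_NONE)[0],key=len)[:,0]
p=onplane("wrist",c,.010,o)[:,:2]*1000; r=cv2.minAreaRect(p.astype(np.float32)); print(st[i],r)
# per-edge robust lines in rect frame
a=np.radians(-2.8); Rm=np.array([[np.cos(a),-np.sin(a)],[np.sin(a),np.cos(a)]]); q=(p-np.array(r[0]))@Rm
for ax,s,h in((0,1,100),(0,-1,100),(1,1,75),(1,-1,75)):
    w=(abs(q[:,ax]*s-h)<5)&(abs(q[:,1-ax])<(65 if ax==0 else 85)); f=np.polyfit(q[w,1-ax],q[w,ax],1); print(ax,s,w.sum(),f[1].round(2),np.degrees(f[0]).round(2))
# bright slot strip at the plate: brightness profile along jig x
P=cloud("wrist",t["d"],o)
```

```text
[  195   105   141   111 13067] ((524.2034912109375, 2.06439208984375), (164.1020050048828, 203.3172149658203), 87.98866271972656)
0 1 87 100.55 -0.5
0 -1 87 -100.91 -0.72
1 1 43 77.47 -2.03
1 -1 110 -73.09 -0.81
```

Run:
```python
from h import *
t=np.load("w2.npz",allow_pickle=True); im,o=t["im"],t["o"].item()
g=cv2.cvtColor(im,cv2.COLOR_RGB2GRAY).astype(float)
for u,v in((204,122),(324,122),(323,206),(207,208)):
    w=g[v-5:v+6,u-5:u+6]; k=np.clip(np.median(w)-15-w,0,None); yy,xx=np.mgrid[v-5:v+6,u-5:u+6]
    c=[(k*xx).sum()/k.sum(),(k*yy).sum()/k.sum()]; print(np.round(c,1),k.sum().round(),(onplane("wrist",c,.010,o)*1000).round(1))
t=np.load("top.npz"); g=cv2.cvtColor(t["im"],cv2.COLOR_RGB2GRAY); m=np.zeros_like(g); m[190:260,205:270]=(g>150)[190:260,205:270]
k,l,st,_=cv2.connectedComponentsWithStats(m); i=1+st[1:,4].argmax()
c=max(cv2.findContours((l==i).astype(np.uint8),0,1)[0],key=len)[:,0]; print(cv2.minAreaRect((onplane("top",c,.01)[:,:2]*1000).astype(np.float32)))
```

```text
[203.5 122.2] 1946.0 [[610.4 -58.9  10. ]]
[326.4 122. ] 1898.0 [[433.9 -53.1  10. ]]
[322.9 206.3] 1588.0 [[438.   73.4  10. ]]
[207.1 206.7] 1420.0 [[614.2  67.5  10. ]]
((523.2009887695312, 1.6448898315429688), (171.3287353515625, 199.84747314453125), 87.0007095336914)
```

Run:
```python
from h import *
goto(468.4,-320.6,170,-151)
```

```text
shift [306.9  49.4 139.5] rot [ 0.019 -0.022 11.734] t 2.1
```

Holes give a consistent 176 × 126.5 mm rectangle, putting the jig at (524.1, 7.2) with yaw −1.9°. Now I go back to grasp the board.

{"fn": "arm_command", "kwargs": {
  "steps": [
    {"translation":[307,49,139],"rotation":[0,0,11.73],"claw":40},
    {"translation":[307,49,139],"rotation":[0,0,11.73],"claw":40},
    {"translation":[307,49,139],"rotation":[0,0,11.73],"claw":40},
    {"translation":[307,49,139],"rotation":[0,0,11.73],"claw":40},
    {"translation":[307,49,139],"rotation":[0,0,11.73],"claw":40}
  ]
}}

```text
clock: 2.6
tool_pos: [0.484, -0.2426, 0.2074]
orientation: [180.0, -0.0, -135.9]
force: [0.8, -0.3, -0.2]
opening: 0.0401
gripper_force: 0.0
```

Run:
```python
from h import *
goto(468.4,-320.6,140,-151)
```

```text
shift [ 65.5 -45.2  67.4] rot [ 0.000e+00 -3.000e-03  3.026e+00] t 2.6
```

{"fn": "arm_command", "kwargs": {
  "steps": [
    {"translation":[65,-45,30],"rotation":[0,0,3.02],"claw":40},
    {"translation":[65,-45,67],"rotation":[0,0,3.02],"claw":40},
    {"translation":[65,-45,67],"rotation":[0,0,3.02],"claw":40},
    {"translation":[65,-45,67],"rotation":[0,0,3.02],"claw":40}
  ]
}}

```text
clock: 3.0
tool_pos: [0.4687, -0.3187, 0.1393]
orientation: [179.8, -0.2, -150.6]
force: [-0.4, 0.2, 0.9]
opening: 0.0399
gripper_force: 0.0
```

Run:
```python
from h import *
goto(468.4,-320.6,69,-151)
o,im,d=snap("wrist"); P=cloud("wrist",d,o); hsv=cv2.cvtColor(im,cv2.COLOR_RGB2HSV)
g=(hsv[...,0]>40)&(hsv[...,0]<85)&(hsv[...,1]>80)
m=g&(P[...,2]>.095)&(P[...,2]<.11); v,u=np.nonzero(m); print(m.sum(),u.min(),u.max(),v.min(),v.max())
if m.sum(): print(cv2.minAreaRect((P[m][:,:2]*1000).astype(np.float32)),(onplane("wrist",[[u[v<v.min()+10].mean(),v.min()+5]],.102,o)*1000).round(1))
```

```text
shift [ 1.  -1.7 70.3] rot [ 0.036 -0.038  0.082] t 3.0
893 253 261 112 241
((457.5685119628906, -326.51068115234375), (92.87578582763672, 5.794012069702148), 28.36557960510254) [[ 419.9 -347.4  102. ]]
```

{"fn": "arm_command", "kwargs": {
  "steps": [
    {"translation":[1,-2,40],"rotation":[0,0,0],"claw":40},
    {"translation":[1,-2,70],"rotation":[0,0,0],"claw":40},
    {"translation":[1,-2,70],"rotation":[0,0,0],"claw":40},
    {"translation":[1,-2,70],"rotation":[0,0,0],"claw":0},
    {"translation":[1,-2,70],"rotation":[0,0,0],"claw":0}
  ]
}}

```text
clock: 3.55
tool_pos: [0.4736, -0.3193, 0.074]
orientation: [-179.8, 0.1, -150.2]
force: [-1.0, 0.5, 1.0]
opening: 0.0288
gripper_force: 0.0
```

{"fn": "arm_command", "kwargs": {
  "steps": [
    {"translation":[0,0,0],"rotation":[0,0,0],"claw":0},
    {"translation":[0,0,0],"rotation":[0,0,0],"claw":0},
    {"translation":[0,0,0],"rotation":[0,0,0],"claw":0}
  ]
}}

```text
clock: 3.85
tool_pos: [0.4722, -0.319, 0.0721]
orientation: [-179.9, 0.1, -150.3]
force: [0.4, 0.1, -0.5]
opening: 0.0055
gripper_force: 0.0
```

{"fn": "arm_command", "kwargs": {
  "steps": [
    {"translation":[0,0,0],"rotation":[0,0,0],"claw":0},
    {"translation":[0,0,0],"rotation":[0,0,0],"claw":0}
  ]
}}

```text
clock: 4.05
tool_pos: [0.4717, -0.319, 0.0714]
orientation: [-180.0, 0.0, -150.3]
force: [-0.6, 0.1, -0.9]
opening: 0.0007
gripper_force: 0.0
```

Run:
```python
from h import *
o,im,d=snap("wrist"); save("w3.png",im); print(o["tool_pos"],o["orientation"],o["opening"],o["gripper_force"],o["force"])
```

```text
[ 0.47169973 -0.31900197  0.07140675] [-1.79997621e+02  1.12289550e-03 -1.50298034e+02] 0.0006884516418106833 0.0 [-0.57102976  0.14105608 -0.93654582]
```

View pics/w3.png

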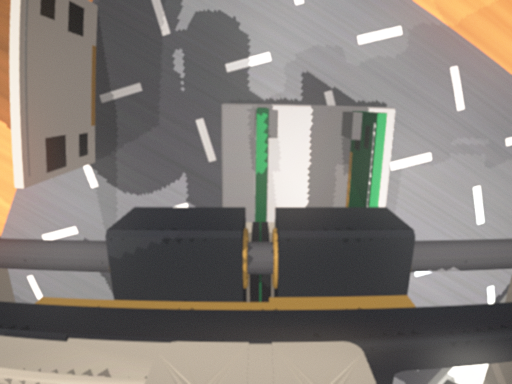

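The fingers seem to have shut without gripping: opening is 0.7 mm and grip force is 0. The board at col 262 (rows 110–220) still looks to be in the rack. I'll check depths.

```bash
python3 - <<'E'
from h import *
for i in range(1):
    o,im,d=snap("wrist"); np.savez("w3",im=im,d=d,o=o)
P=cloud("wrist",d,o); print(o["tool_pos"],o["opening"],o["gripper_force"])
for r in (115,150,175,200,215,230,245,260,280,295):
    print(r,[tuple((P[r,c]*1000).round().astype(int))+tuple(im[r,c]) for c in (240,257,262,267,280)])
E
python3 - <<'E'
import sys; sys.path.insert(0,'.')
import os; os.chdir('.')
from h import *
o,im,d=snap("side"); save("s2.png",cv2.resize(im[90:210,270:450],None,fx=4,fy=4))
E
```

```text
[ 0.4716992  -0.31901215  0.07134062] 5.274384650991187e-05 0.0
115 [(np.int64(429), np.int64(-360), np.int64(13), np.uint8(164), np.uint8(159), np.uint8(156)), (np.int64(421), np.int64(-350), np.int64(103), np.uint8(81), np.uint8(163), np.uint8(106)), (np.int64(419), np.int64(-348), np.int64(103), np.uint8(78), np.uint8(171), np.uint8(109)), (np.int64(418), np.int64(-346), np.int64(104), np.uint8(82), np.uint8(143), np.uint8(99)), (np.int64(415), np.int64(-335), np.int64(13), np.uint8(238), np.uint8(232), np.uint8(228))]
150 [(np.int64(452), np.int64(-348), np.int64(14), np.uint8(163), np.uint8(156), np.uint8(154)), (np.int64(435), np.int64(-342), np.int64(103), np.uint8(87), np.uint8(177), np.uint8(112)), (np.int64(434), np.int64(-340), np.int64(104), np.uint8(85), np.uint8(182), np.uint8(113)), (np.int64(433), np.int64(-337), np.int64(103), np.uint8(118), np.uint8(133), np.uint8(116)), (np.int64(437), np.int64(-322), np.int64(13), np.uint8(241), np.uint8(235), np.uint8(232))]
175 [(np.int64(469), np.int64(-338), np.int64(13), np.uint8(160), np.uint8(154), np.uint8(152)), (np.int64
[... 2862 characters left out ...]
(-319), np.int64(155), np.uint8(57), np.uint8(57), np.uint8(59)), (np.int64(469), np.int64(-318), np.int64(155), np.uint8(58), np.uint8(54), np.uint8(56)), (np.int64(447), np.int64(-328), np.int64(200), np.uint8(55), np.uint8(57), np.uint8(59))]
295 [(np.int64(454), np.int64(-334), np.int64(200), np.uint8(59), np.uint8(59), np.uint8(59)), (np.int64(475), np.int64(-318), np.int64(156), np.uint8(45), np.uint8(43), np.uint8(45)), (np.int64(475), np.int64(-317), np.int64(156), np.uint8(49), np.uint8(58), np.uint8(51)), (np.int64(474), np.int64(-315), np.int64(156), np.uint8(43), np.uint8(43), np.uint8(44)), (np.int64(450), np.int64(-326), np.int64(199), np.uint8(59), np.uint8(57), np.uint8(58))]
```

View pics/s2.png

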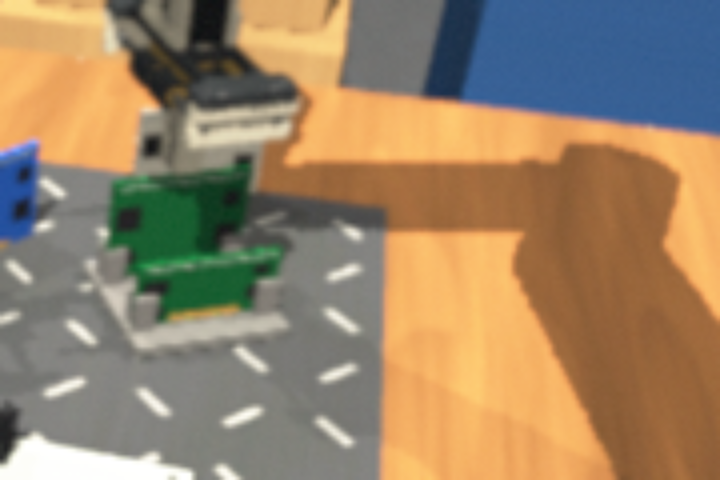

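The side view shows nothing straddling the green board; the whitish finger bar sits near its top edge. I'll find where the fingers really are with point clouds.

Run:
```python
from h import *
o=np.load("w3.npz",allow_pickle=True)["o"].item()
A=R.from_euler('xyz',o["orientation"],degrees=True)
os,im,d=snap("side"); P=cloud("side",d); q=A.inv().apply((P.reshape(-1,3)-o["tool_pos"])*1000).reshape(384,512,3)
m=(abs(q[...,0])<45)&(abs(q[...,1])<110)&(q[...,2]<60)&(q[...,2]>-260)&(d>0)
for v in range(85,175,3):
    us=np.nonzero(m[v])[0]
    if len(us): print(v,[(int(u),)+tuple(q[v,u].round().astype(int).tolist())+tuple(im[v,u].tolist()) for u in us[::max(1,len(us)//4)]])
```

```text
85 [(308, -24, -39, -176, 123, 115, 95), (313, -34, 16, -198, 137, 131, 112), (318, -19, 17, -197, 106, 101, 87), (323, -3, 17, -196, 79, 76, 66), (328, 14, 15, -194, 100, 96, 84)]
88 [(297, -36, -95, -146, 184, 144, 98), (305, -12, -87, -147, 122, 100, 76), (313, -27, 3, -184, 113, 108, 92), (321, -5, 12, -185, 35, 35, 32), (329, 19, 15, -184, 153, 135, 110)]
91 [(296, -38, -97, -136, 138, 116, 89), (304, -24, -64, -147, 55, 55, 55), (312, -21, -14, -167, 93, 89, 78), (320, -8, 14, -177, 16, 18, 17), (328, 15, 18, -177, 135, 124, 105)]
94 [(296, -39, -91, -128, 224, 200, 161), (304, -27, -56, -141, 47, 49, 45), (313, -21, -3, -162, 114, 108, 93), (321, -4, 14, -168, 24, 23, 24), (329, 21, 17, -167, 151, 139, 115)]
97 [(296, -40, -87, -119, 227, 205, 164), (304, -16, -79, -121, 127, 120, 104), (312, -24, -1, -154, 126, 120, 104), (320, -6, 14, -158, 16, 16, 18), (328, 19, 17, -157, 140, 132, 112)]
100 [(296, -37, -90, -108, 220, 201, 167), (304, -17, -72, -113, 133, 126, 109), (312, -24, 0, -145, 113, 109, 93), (320, -3, 12, -148, 49, 47, 43), (328, 20, 17, -148, 147, 129, 106)]
103 
[... 3371 characters left out ...]
5, 28, 24, 94, 47)]
163 [(309, -43, 74, 29, 81, 81, 75), (315, -21, 72, 34, 20, 92, 47), (321, -2, 76, 35, 23, 95, 48), (327, 20, 73, 40, 23, 94, 48), (333, 40, 75, 42, 75, 73, 69)]
166 [(309, -45, 81, 36, 93, 103, 88), (315, -21, 75, 44, 24, 94, 48), (321, -1, 75, 47, 60, 101, 50), (327, 19, 78, 49, 127, 123, 61), (333, 43, 74, 55, 89, 105, 86)]
169 [(309, -40, 74, 53, 62, 82, 64), (314, -22, 72, 57, 190, 152, 88), (319, -6, 76, 57, 170, 148, 107), (324, 11, 77, 59, 173, 168, 145), (333, 39, 84, 59, 170, 165, 154)]
172 [(309, -43, 82, 59, 187, 181, 168), (314, -27, 85, 59, 189, 184, 172), (320, -10, 92, 57, 194, 190, 175), (328, 16, 95, 59, 199, 194, 180), (333, 31, 101, 58, 189, 185, 171)]
```

The body underside sits at about −105 mm in tool z, where −66 is stated, and the fingertips end at about −37. So the real fingertips are about 37 mm shorter than the reported TCP; laterally it's fine. I'll open and go 38 mm lower.

{"fn": "arm_command", "kwargs": {
  "steps": [
    {"translation":[3.5,0,0],"rotation":[0,0,0],"claw":40},
    {"translation":[3.5,0,0],"rotation":[0,0,0],"claw":40},
    {"translation":[3.5,0,0],"rotation":[0,0,0],"claw":40},
    {"translation":[3.5,0,0],"rotation":[0,0,0],"claw":40},
    {"translation":[3.5,0,0],"rotation":[0,0,0],"claw":40}
  ]
}}

```text
clock: 4.75
tool_pos: [0.4687, -0.3207, 0.0713]
orientation: [-180.0, 0.0, -150.3]
force: [-0.4, 0.5, -0.8]
opening: 0.0349
gripper_force: 0.0
```

{"fn": "arm_command", "kwargs": {
  "steps": [
    {"translation":[0,0,12],"rotation":[0,0,0],"claw":40},
    {"translation":[0,0,25],"rotation":[0,0,0],"claw":40},
    {"translation":[0,0,37],"rotation":[0,0,0],"claw":40},
    {"translation":[0,0,37],"rotation":[0,0,0],"claw":40}
  ]
}}

```text
clock: 5.15
tool_pos: [0.4669, -0.32, 0.0316]
orientation: [179.8, -0.2, -150.3]
force: [0.1, -0.4, 0.7]
opening: 0.0398
gripper_force: 0.0
```

Run:
```python
from h import *
o=ctrl.get_obs(); A=R.from_euler('xyz',o["orientation"],degrees=True); print(o["tool_pos"])
os,im,d=snap("side"); save("s3.png",cv2.resize(im[90:180,280:370],None,fx=6,fy=6))
P=cloud("side",d); q=A.inv().apply((P.reshape(-1,3)-o["tool_pos"])*1000).reshape(384,512,3)
g=im.astype(int); notgreen=(g[...,1]-g[...,0]<15)
m=(abs(q[...,0])<14)&(abs(q[...,1])<50)&(abs(q[...,1])>14)&(q[...,2]<0)&(q[...,2]>-100)&(d>0)&notgreen
for v in range(110,165,3):
    us=np.nonzero(m[v])[0]
    if len(us): print(v,[(int(u),)+tuple(q[v,u].round().astype(int).tolist()) for u in us[::max(1,len(us)//4)]])
```

```text
[ 0.46689025 -0.32002909  0.03160097]
125 [(309, -10, -38, -81)]
128 [(309, -12, -32, -73)]
131 [(309, -11, -33, -62), (310, -12, -22, -68), (311, -11, -17, -70), (312, -6, -20, -68)]
137 [(316, -12, 26, -72)]
140 [(316, -9, 23, -59), (318, -9, 37, -67), (320, -6, 43, -70), (322, 4, 37, -65)]
143 [(315, -11, 22, -47), (317, -12, 38, -57), (319, -4, 35, -54), (321, 2, 38, -55), (323, 10, 36, -53)]
146 [(315, -11, 25, -39), (317, -11, 39, -46), (319, -3, 36, -44), (321, 4, 38, -44)]
```

View pics/s3.png

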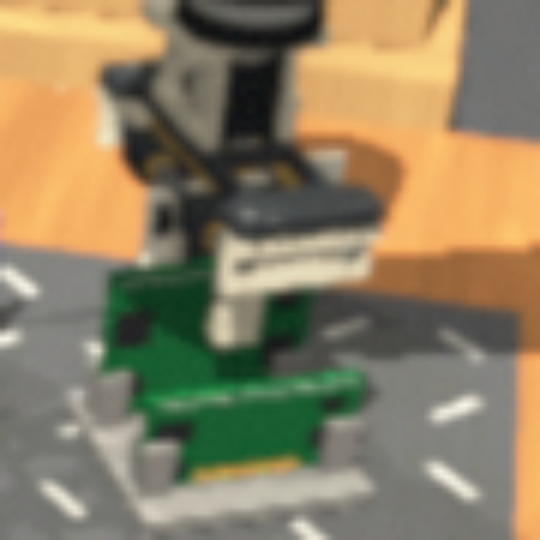

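The finger at (235,320) in the crop is now in front of the board, with its tip at about z 69 mm. Close.

{"fn": "arm_command", "kwargs": {
  "steps": [
    {"translation":[0,0,0],"rotation":[0,0,0],"claw":0},
    {"translation":[0,0,0],"rotation":[0,0,0],"claw":0},
    {"translation":[0,0,0],"rotation":[0,0,0],"claw":0},
    {"translation":[0,0,0],"rotation":[0,0,0],"claw":0},
    {"translation":[0,0,0],"rotation":[0,0,0],"claw":0}
  ]
}}

```text
clock: 5.7
tool_pos: [0.4688, -0.3207, 0.0346]
orientation: [-180.0, 0.0, -150.3]
force: [-1.1, 0.9, 3.5]
opening: 0.0056
gripper_force: 30.5
```

{"fn": "arm_command", "kwargs": {
  "steps": [
    {"translation":[0,0,-20],"rotation":[0,0,0],"claw":0},
    {"translation":[0,0,-50],"rotation":[0,0,0],"claw":0},
    {"translation":[0,0,-90],"rotation":[0,0,0],"claw":0},
    {"translation":[0,0,-110],"rotation":[0,0,0],"claw":0},
    {"translation":[0,0,-110],"rotation":[0,0,0],"claw":0}
  ]
}}

```text
clock: 6.2
tool_pos: [0.4706, -0.3215, 0.1479]
orientation: [-179.7, 0.2, -150.3]
force: [0.6, -0.1, -1.9]
opening: 0.0059
gripper_force: 30.0
```

Run:
```python
from h import *
goto(562.1,5.9,165,-91.9)
o,im,d=snap("wrist"); A=R.from_euler('xyz',o["orientation"],degrees=True)
P=cloud("wrist",d,o); q=A.inv().apply((P.reshape(-1,3)-o["tool_pos"])*1000).reshape(384,512,3)
hsv=cv2.cvtColor(im,cv2.COLOR_RGB2HSV); m=(hsv[...,0]>40)&(hsv[...,0]<85)&(hsv[...,1]>60)&(abs(q[...,1])<15)&(abs(q[...,0])<80)
print(m.sum(),np.percentile(q[m],[2,50,98],axis=0).round(1)); print(cv2.minAreaRect(q[m&(q[...,2]<np.percentile(q[m][:,2],30)+3)][:,:2].astype(np.float32)))
```

```text
shift [-241.9  238.8  -17.3] rot [ -0.072   0.012 -11.674] t 6.2
2043 [[-14.7  -2.6 -70.3]
 [ 30.2  -0.1 -68.7]
 [ 59.    2.7 -67.5]]
((23.91326141357422, 0.03741812705993652), (80.86357879638672, 5.7434401512146), 0.3717651069164276)
```

{"fn": "arm_command", "kwargs": {
  "steps": [
    {"translation":[-242,239,-17],"rotation":[0,0,-11.7],"claw":0},
    {"translation":[-242,239,-17],"rotation":[0,0,-11.7],"claw":0},
    {"translation":[-242,239,-17],"rotation":[0,0,-11.7],"claw":0},
    {"translation":[-242,239,-17],"rotation":[0,0,-11.7],"claw":0},
    {"translation":[-242,239,-17],"rotation":[0,0,-11.7],"claw":0}
  ]
}}

```text
clock: 6.75
tool_pos: [0.5352, -0.0783, 0.1555]
orientation: [179.9, -0.0, -107.0]
force: [1.2, 0.1, -0.7]
opening: 0.0058
gripper_force: 30.0
```

Run:
```python
from h import *
goto(562.1,5.9,165,-91.9)
```

```text
shift [-88.4  -1.1  -9.5] rot [ 0.024 -0.004 -3.018] t 6.75
```

{"fn": "arm_command", "kwargs": {
  "steps": [
    {"translation":[-88,-1,-10],"rotation":[0,0,-3.02],"claw":0},
    {"translation":[-88,-1,-10],"rotation":[0,0,-3.02],"claw":0},
    {"translation":[-88,-1,-10],"rotation":[0,0,-3.02],"claw":0},
    {"translation":[-88,-1,-10],"rotation":[0,0,-3.02],"claw":0},
    {"translation":[-88,-1,-10],"rotation":[0,0,-3.02],"claw":0}
  ]
}}

```text
clock: 7.25
tool_pos: [0.5622, 0.0029, 0.1656]
orientation: [179.9, -0.0, -92.3]
force: [0.2, -1.0, -1.0]
opening: 0.0062
gripper_force: 30.0
```

Run:
```python
from h import *
goto(562.1,5.9,165,-91.9)
o,im,d=snap("wrist"); save("w4.png",im); np.savez("w4",im=im,d=d,o=o)
A=R.from_euler('xyz',o["orientation"],degrees=True); P=cloud("wrist",d,o); 
q=A.inv().apply((P.reshape(-1,3)-o["tool_pos"])*1000).reshape(384,512,3)
hsv=cv2.cvtColor(im,cv2.COLOR_RGB2HSV); g=(hsv[...,0]>40)&(hsv[...,0]<85)&(hsv[...,1]>60)
m=g&(abs(q[...,1])<12)&(abs(q[...,2]+69)<4); v,u=np.nonzero(m); print(v.min(),v.max(),[(r,u[v==r].min(),u[v==r].max()) for r in range(v.min(),v.min()+40,6)])
uv=np.array([[u[v==r].mean(),r-(.5 if r==v.min() else 0)] for r in range(v.min(),v.max()-3,6)]); w=onplane("wrist",uv,o["tool_pos"][2]+.069,o)
print((A.inv().apply(w-o["tool_pos"])*1000).round(1)[:3],(w*1000).round(1)[[0,-1]])
```

```text
shift [-3.   0.2  0.6] rot [ 0.025 -0.006 -0.077] t 7.25Traceback (most recent call last):
  File "<stdin>", line 7, in <module>
    return umr_minimum(a, axis, None, out, keepdims, initial, where)
ValueError: zero-size array to reduction operation minimum which has no identity
```

View pics/w4.png

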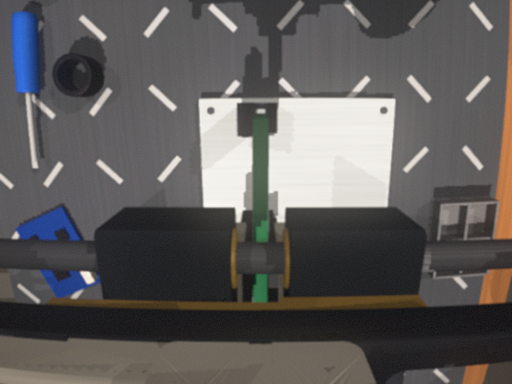

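The held board spans cols 253–269 with its far end at about row 113, right over the holder at (258,118). It is shaded, so I'll loosen the mask.

Run:
```python
from h import *
t=np.load("w4.npz",allow_pickle=True); im,d,o=t["im"],t["d"],t["o"].item()
A=R.from_euler('xyz',o["orientation"],degrees=True); P=cloud("wrist",d,o); q=A.inv().apply((P.reshape(-1,3)-o["tool_pos"])*1000).reshape(384,512,3)
m=(abs(q[...,1])<12)&(abs(q[...,2]+69)<6)&(q[...,0]>15); v,u=np.nonzero(m); print(v.min(),v.max(),np.median(q[m][:,2]))
rs=np.arange(v.min(),v.max(),8); uv=np.array([[u[v==r].mean(),r] for r in rs]); w=onplane("wrist",uv,o["tool_pos"][2]+.069,o)
print((A.inv().apply(w-o["tool_pos"])*1000).round(1))
# plate holes again (far pair), at z=10
g=cv2.cvtColor(im,cv2.COLOR_RGB2GRAY).astype(float)
H=[]
for a,b in((211,111),(383,111)):
    k=g[b-6:b+7,a-6:a+7]; k=np.clip(np.median(k)-15-k,0,None); yy,xx=np.mgrid[b-6:b+7,a-6:a+7]
    c=[(k*xx).sum()/k.sum(),(k*yy).sum()/k.sum()]; H.append((onplane("wrist",c,.010,o)*1000)[0]); print(c,H[-1].round(1))
e=H[0]-H[1]; print('yaw',np.degrees(np.arctan2(e[1],e[0])))
```

```text
118 234 -68.70928977593968
[[ 60.2  -0.7 -69. ]
 [ 57.2  -0.9 -69. ]
 [ 54.3  -0.7 -69. ]
 [ 51.3  -0.7 -69. ]
 [ 48.3  -0.7 -69. ]
 [ 45.3  -0.7 -69. ]
 [ 42.2  -0.7 -69. ]
 [ 39.1  -0.7 -69. ]
 [ 36.   -0.7 -69. ]
 [ 32.8  -0.9 -69. ]
 [ 29.6  -0.9 -69. ]
 [ 26.4  -0.9 -69. ]
 [ 23.1  -0.9 -69. ]
 [ 19.7  -0.9 -69. ]
 [ 16.4  -0.7 -69. ]]
[np.float64(210.35078277886498), np.float64(110.24045988258317)] [610.3 -59.   10. ]
[np.float64(383.35105315947845), np.float64(109.92853560682046)] [433.5 -53.2  10. ]
yaw -1.8769643856369644
```

{"fn": "arm_command", "kwargs": {
  "steps": [
    {"translation":[-3.3,0.6,0],"rotation":[0,0,-0.08],"claw":0},
    {"translation":[-3.3,0.6,30],"rotation":[0,0,-0.08],"claw":0},
    {"translation":[-3.3,0.6,60],"rotation":[0,0,-0.08],"claw":0},
    {"translation":[-3.3,0.6,80],"rotation":[0,0,-0.08],"claw":0},
    {"translation":[-3.3,0.6,90],"rotation":[0,0,-0.08],"claw":0}
  ]
}}

```text
clock: 7.8
tool_pos: [0.5613, 0.0058, 0.0749]
orientation: [179.8, -0.0, -91.9]
force: [-1.0, 0.5, -2.0]
opening: 0.0059
gripper_force: 30.0
```

{"fn": "arm_command", "kwargs": {
  "steps": [
    {"translation":[0,0,10],"rotation":[0,0,0],"claw":0},
    {"translation":[0,0,20],"rotation":[0,0,0],"claw":0},
    {"translation":[0,0,30],"rotation":[0,0,0],"claw":0},
    {"translation":[0,0,36],"rotation":[0,0,0],"claw":0},
    {"translation":[0,0,36],"rotation":[0,0,0],"claw":0}
  ]
}}

```text
clock: 8.3
tool_pos: [0.5624, 0.0067, 0.0401]
orientation: [179.9, -0.0, -91.8]
force: [0.1, -0.2, -1.3]
opening: 0.0059
gripper_force: 30.0
```

{"fn": "arm_command", "kwargs": {
  "steps": [
    {"translation":[0,0,4],"rotation":[0,0,0],"claw":0},
    {"translation":[0,0,7],"rotation":[0,0,0],"claw":0},
    {"translation":[0,0,9],"rotation":[0,0,0],"claw":0},
    {"translation":[0,0,9],"rotation":[0,0,0],"claw":0}
  ]
}}

```text
clock: 8.7
tool_pos: [0.5632, 0.0068, 0.0326]
orientation: [-179.9, -0.0, -91.8]
force: [-1.6, 0.5, 4.9]
opening: 0.0057
gripper_force: 30.0
```

Run:
```python
from h import *
o=ctrl.get_obs(); print(o["tool_pos"],o["force"])
os,im,d=snap("side"); P=cloud("side",d); hsv=cv2.cvtColor(im,cv2.COLOR_RGB2HSV)
m=(hsv[...,0]>40)&(hsv[...,0]<90)&(hsv[...,1]>80)&(abs(P[...,0]-.56)<.04)&(abs(P[...,1])<.09); p=P[m]*1000
print(m.sum(),np.percentile(p,[1,50,99],axis=0).round(1))
save("s4.png",cv2.resize(im[130:260,200:340],None,fx=4,fy=4))
```

```text
[0.56324991 0.00683677 0.03260021] [-1.59658759  0.46951405  4.94178934]
227 [[559.7 -25.6  25.2]
 [562.3  47.7  65.3]
 [572.4  70.7 102. ]]
```

View pics/s4.png

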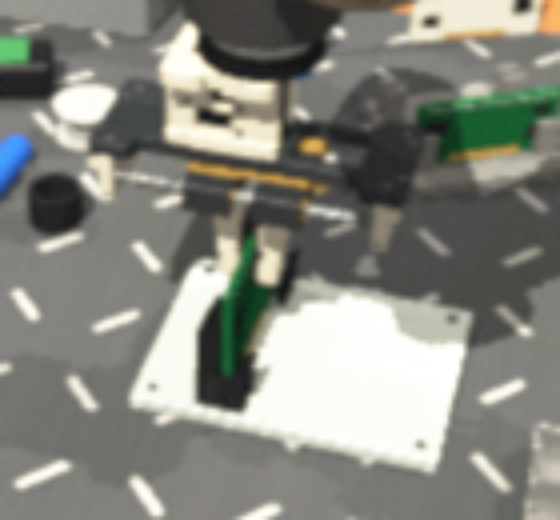

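The board is between the holders at (230,350) in the crop and there is an upward contact force. A small push will confirm seating, then I release.

{"fn": "arm_command", "kwargs": {
  "steps": [
    {"translation":[0,0,1.5],"rotation":[0,0,0],"claw":0},
    {"translation":[0,0,1.5],"rotation":[0,0,0],"claw":0}
  ]
}}

```text
clock: 8.95
tool_pos: [0.5634, 0.0069, 0.0325]
orientation: [-179.9, -0.0, -91.8]
force: [-6.3, 0.8, 18.4]
opening: 0.0061
gripper_force: 30.0
```

{"fn": "arm_command", "kwargs": {
  "steps": [
    {"translation":[0,0,0],"rotation":[0,0,0],"claw":36},
    {"translation":[0,0,0],"rotation":[0,0,0],"claw":36},
    {"translation":[0,0,0],"rotation":[0,0,0],"claw":36},
    {"translation":[0,0,0],"rotation":[0,0,0],"claw":36},
    {"translation":[0,0,0],"rotation":[0,0,0],"claw":36}
  ]
}}

```text
clock: 9.45
tool_pos: [0.5627, 0.0068, 0.0301]
orientation: [180.0, -0.0, -91.8]
force: [0.5, 0.2, 0.4]
opening: 0.0347
gripper_force: 0.0
```

{"fn": "arm_command", "kwargs": {
  "steps": [
    {"translation":[0,0,-30],"rotation":[0,0,0],"claw":36},
    {"translation":[0,0,-70],"rotation":[0,0,0],"claw":36},
    {"translation":[0,0,-120],"rotation":[0,0,0],"claw":36},
    {"translation":[0,0,-150],"rotation":[0,0,0],"claw":36},
    {"translation":[0,0,-150],"rotation":[0,0,0],"claw":36}
  ]
}}

```text
clock: 9.95
tool_pos: [0.5657, 0.0072, 0.1856]
orientation: [-179.5, 0.1, -91.8]
force: [0.4, -0.6, 0.3]
opening: 0.0358
gripper_force: 0.0
```

Run:
```python
from h import *
o,im,d=snap("wrist"); P=cloud("wrist",d,o); hsv=cv2.cvtColor(im,cv2.COLOR_RGB2HSV)
m=(hsv[...,0]>40)&(hsv[...,0]<95)&(hsv[...,1]>60)&(abs(P[...,0]-.56)<.03)&(abs(P[...,1])<.09)&(P[...,2]>.09); p=P[m]*1000
print(m.sum(),np.percentile(p,[1,50,99],axis=0).round(1),cv2.minAreaRect(p[:,:2].astype(np.float32)))
# square via the top camera: white/black in ROI
t=np.load("top.npz"); P=cloud("top",t["d"]); g=cv2.cvtColor(t["im"],cv2.COLOR_RGB2GRAY)
q=np.zeros(g.shape,bool); q[205:255,138:172]=1; q&=t["d"]>0
for n,m in(('leg',q&(P[...,2]>.08)&(P[...,2]<.1)&(g>120)),('foot',q&(P[...,2]>.012)&(P[...,2]<.025)&(g>140)),('handle',q&(P[...,2]>.07)&(P[...,2]<.095)&(g<70))):
    p=P[m][:,:2]*1000; print(n,m.sum(),np.median(p,0),cv2.minAreaRect(p.astype(np.float32)))
```

```text
900 [[559.6 -52.6  96.3]
 [563.5   1.8 101.4]
 [567.8  58.6 303.3]] ((550.3017578125, 1.5654029846191406), (117.92282104492188, 32.59334945678711), 87.60618591308594)
leg 28 [546.10722574 288.83863245] ((546.893798828125, 288.0220947265625), (24.138303756713867, 12.707931518554688), 61.563941955566406)
foot 109 [509.74347526 310.56878816] ((495.438720703125, 310.76873779296875), (24.638084411621094, 91.5855712890625), 66.70117950439453)
handle 38 [494.74357695 307.96892485] ((512.612060546875, 299.8140563964844), (14.414412498474121, 66.57278442382812), 64.04010009765625)
```

The board stands on the plate: its top reads 101 mm with the depth bias of about 1.4 mm. Next I move over the square for a close look.

Run:
```python
from h import *
goto(512,303,230,-24)
```

```text
shift [-294.1   61.2  -47. ] rot [ -0.058  -0.015 -13.563] t 10.0
```

{"fn": "arm_command", "kwargs": {
  "steps": [
    {"translation":[-294,61,-45],"rotation":[0,0,-13.56],"claw":60},
    {"translation":[-294,61,-45],"rotation":[0,0,-13.56],"claw":60},
    {"translation":[-294,61,-45],"rotation":[0,0,-13.56],"claw":60},
    {"translation":[-294,61,-45],"rotation":[0,0,-13.56],"claw":60},
    {"translation":[-294,61,-45],"rotation":[0,0,-13.56],"claw":60}
  ]
}}

```text
clock: 10.5
tool_pos: [0.519, 0.2518, 0.2164]
orientation: [179.9, 0.0, -48.5]
force: [2.0, -0.1, -0.2]
opening: 0.0597
gripper_force: 0.0
```

Run:
```python
from h import *
goto(512,303,230,-24)
```

```text
shift [-43.  -28.7 -13.7] rot [ 0.021  0.007 -4.902] t 10.5
```

{"fn": "arm_command", "kwargs": {
  "steps": [
    {"translation":[-43,-29,-14],"rotation":[0,0,-4.9],"claw":60},
    {"translation":[-43,-29,-14],"rotation":[0,0,-4.9],"claw":60},
    {"translation":[-43,-29,-14],"rotation":[0,0,-4.9],"claw":60},
    {"translation":[-43,-29,-14],"rotation":[0,0,-4.9],"claw":60}
  ]
}}

```text
clock: 10.9
tool_pos: [0.513, 0.302, 0.2297]
orientation: [179.9, 0.1, -24.2]
force: [-0.4, -0.1, 0.4]
opening: 0.06
gripper_force: 0.0
```

Run:
```python
from h import *
o,im,d=snap("wrist"); save("w5.png",im); np.savez("w5",im=im,d=d,o=o)
P=cloud("wrist",d,o); g=cv2.cvtColor(im,cv2.COLOR_RGB2GRAY); print(o["tool_pos"],o["orientation"])
q=(abs(P[...,0]-.5)<.1)&(abs(P[...,1]-.31)<.09)&(d>0)
for n,m in(('leg',q&(abs(P[...,2]-.09)<.006)&(g>110)),('foot',q&(abs(P[...,2]-.019)<.006)&(g>110)),('handle',q&(abs(P[...,2]-.086)<.006)&(g<80))):
    p=P[m]*1000
    if len(p): print(n,m.sum(),np.median(p,0).round(1),cv2.minAreaRect(p[:,:2].astype(np.float32)))
```

```text
[0.51302141 0.30200787 0.22972627] [ 1.79863644e+02  6.07930667e-02 -2.41921575e+01]
leg 418 [546.1 293.1  91.2] ((518.4772338867188, 304.1112060546875), (23.59016990661621, 76.52637481689453), 65.9217300415039)
foot 805 [510.9 309.4  19.4] ((502.8975830078125, 310.8240051269531), (23.932918548583984, 110.30886840820312), 66.51611328125)
handle 294 [495.3 313.2  86.4] ((494.8919677734375, 313.2604675292969), (13.479802131652832, 20.785470962524414), 65.7236557006836)
```

View pics/w5.png

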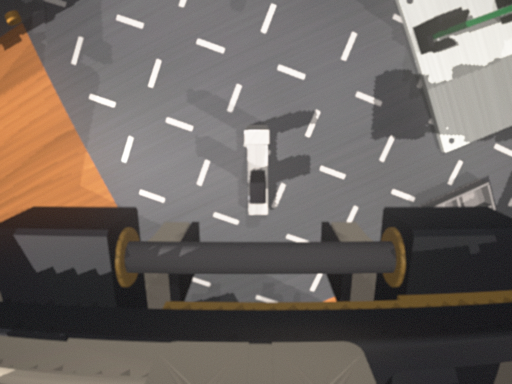

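The square is at (257,172), upright leg at top, handle at (258,187). Foot measures 110 × 24 at (503, 311), yaw about −23.5°.

Run:
```python
from h import *
goto(494.2,313.9,5,-23.5)
```

```text
shift [-22.2  -3.8 224.9] rot [ 0.024  0.011 -0.199] t 10.95
```

{"fn": "arm_command", "kwargs": {
  "steps": [
    {"translation":[-22,-3.5,40],"rotation":[0,0,-0.15],"claw":50},
    {"translation":[-22,-3.5,90],"rotation":[0,0,-0.15],"claw":50},
    {"translation":[-22,-3.5,130],"rotation":[0,0,-0.15],"claw":50},
    {"translation":[-22,-3.5,150],"rotation":[0,0,-0.15],"claw":50},
    {"translation":[-22,-3.5,150],"rotation":[0,0,-0.15],"claw":50}
  ]
}}

```text
clock: 11.45
tool_pos: [0.4932, 0.3115, 0.0775]
orientation: [179.6, 0.1, -23.9]
force: [-0.4, 0.1, 0.2]
opening: 0.05
gripper_force: 0.0
```

{"fn": "arm_command", "kwargs": {
  "steps": [
    {"translation":[0,0,20],"rotation":[0,0,0],"claw":50},
    {"translation":[0,0,40],"rotation":[0,0,0],"claw":50},
    {"translation":[0,0,60],"rotation":[0,0,0],"claw":50},
    {"translation":[0,0,73],"rotation":[0,0,0],"claw":50},
    {"translation":[0,0,73],"rotation":[0,0,0],"claw":50}
  ]
}}

```text
clock: 11.95
tool_pos: [0.4949, 0.3133, 0.0076]
orientation: [179.9, 0.0, -23.7]
force: [0.2, 0.6, -0.6]
opening: 0.05
gripper_force: 0.0
```

Run:
```python
from h import *
goto(494.2,313.9,5,-23.5)
```

```text
shift [-0.9 -0.3  2.6] rot [ 0.022  0.007 -0.042] t 11.95
```

Positioned; close on the handle.

{"fn": "arm_command", "kwargs": {
  "steps": [
    {"translation":[0,0,1],"rotation":[0,0,0],"claw":0},
    {"translation":[0,0,1],"rotation":[0,0,0],"claw":0},
    {"translation":[0,0,1],"rotation":[0,0,0],"claw":0},
    {"translation":[0,0,1],"rotation":[0,0,0],"claw":0},
    {"translation":[0,0,1],"rotation":[0,0,0],"claw":0}
  ]
}}

```text
clock: 12.45
tool_pos: [0.4952, 0.3141, 0.0078]
orientation: [-180.0, -0.0, -23.6]
force: [-1.2, -0.5, 4.3]
opening: 0.0179
gripper_force: 30.0
```

{"fn": "arm_command", "kwargs": {
  "steps": [
    {"translation":[0,0,-20],"rotation":[0,0,0],"claw":0},
    {"translation":[0,0,-45],"rotation":[0,0,0],"claw":0},
    {"translation":[0,0,-60],"rotation":[0,0,0],"claw":0},
    {"translation":[0,0,-60],"rotation":[0,0,0],"claw":0}
  ]
}}

```text
clock: 12.85
tool_pos: [0.4958, 0.3149, 0.069]
orientation: [-179.8, -0.0, -23.6]
force: [-0.0, 0.2, -5.4]
opening: 0.0181
gripper_force: 30.0
```

Run:
```python
from h import *
# square centre target first: jig x=-45,y=0 -> handle -55 ; approach pose
J=np.array([524.1,7.2]); a=np.radians(-1.9); ex=np.array([np.cos(a),np.sin(a)])
h=J+ex*(37-55-10-25); print(h); goto(h[0],h[1],70,-1.9)
o,im,d=snap("wrist"); np.savez("w6",im=im,d=d,o=o); A=R.from_euler('xyz',o["orientation"],degrees=True)
P=cloud("wrist",d,o); q=A.inv().apply((P.reshape(-1,3)-o["tool_pos"])*1000).reshape(384,512,3); g=cv2.cvtColor(im,cv2.COLOR_RGB2GRAY)
m=(abs(q[...,1])<20)&(q[...,0]>30)&(q[...,0]<80)&(q[...,2]<-40)&(q[...,2]>-110); print(m.sum(),np.percentile(q[m],[2,50,98],axis=0).round(1))
m&=abs(q[...,2]-np.percentile(q[m][:,2],10))<4; print(cv2.minAreaRect(q[m][:,:2].astype(np.float32)),np.median(q[m],0))
save("w6.png",im); print(o["tool_pos"],o["opening"],o["force"])
```

```text
[471.12913856   8.95722445]
shift [ 99.9 290.2  -1.8] rot [-0.031 -0.015 -4.34 ] t 12.85
3228 [[  39.   -12.2 -109.1]
 [  56.6   -0.5  -83.4]
 [  63.5   11.2  -81.3]]
((56.5054931640625, -0.5713005065917969), (14.030365943908691, 24.050552368164062), 0.06291264295578003) [ 56.68876601  -0.49383694 -83.42349399]
[0.49578243 0.3148761  0.06899385] 0.01811210035170459 [-0.02366832  0.17874462 -5.35169939]
```

View pics/w6.png

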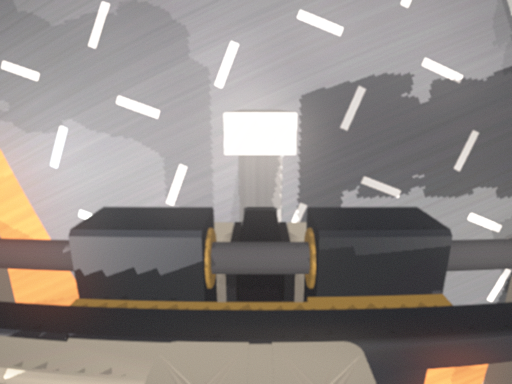

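Gripped: the leg's top is 24 × 14 px-box centred at tool (56.5, −0.5), rotated only 0.06°, so the face is at tool x 63.5. Now I carry it in front of the board.

{"fn": "arm_command", "kwargs": {
  "steps": [
    {"translation":[100,290,-20],"rotation":[0,0,-4.34],"claw":0},
    {"translation":[100,290,-20],"rotation":[0,0,-4.34],"claw":0},
    {"translation":[100,290,-20],"rotation":[0,0,-4.34],"claw":0},
    {"translation":[100,290,-20],"rotation":[0,0,-4.34],"claw":0},
    {"translation":[100,290,-20],"rotation":[0,0,-4.34],"claw":0}
  ]
}}

```text
clock: 13.4
tool_pos: [0.4734, 0.0631, 0.0822]
orientation: [179.9, 0.1, -1.9]
force: [2.4, -0.7, -4.9]
opening: 0.0181
gripper_force: 30.0
```

Run:
```python
from h import *
goto(470.6,9,60,-1.9)
```

```text
shift [-0.9 54.2 22.2] rot [0.011 0.029 0.003] t 13.4
```

{"fn": "arm_command", "kwargs": {
  "steps": [
    {"translation":[-1,54,0],"rotation":[0,0,0],"claw":0},
    {"translation":[-1,54,20],"rotation":[0,0,0],"claw":0},
    {"translation":[-1,54,40],"rotation":[0,0,0],"claw":0},
    {"translation":[-1,54,52],"rotation":[0,0,0],"claw":0},
    {"translation":[-1,54,52],"rotation":[0,0,0],"claw":0}
  ]
}}

```text
clock: 13.9
tool_pos: [0.4697, 0.0102, 0.0288]
orientation: [179.9, 0.3, -2.0]
force: [-0.7, -0.4, -5.1]
opening: 0.0178
gripper_force: 30.0
```

Run:
```python
from h import *
goto(470.6,9,18,-1.9); o=ctrl.get_obs()
_,im,d=snap("wrist"); P=cloud("wrist",d,o); np.savez("w7",im=im,d=d,o=o)
J=np.array([524.1,7.2]);a=np.radians(-1.9);M=np.array([[np.cos(a),-np.sin(a)],[np.sin(a),np.cos(a)]])
q=P*1000; q[...,:2]=(q[...,:2]-J)@M
hsv=cv2.cvtColor(im,cv2.COLOR_RGB2HSV); G=(hsv[...,0]>40)&(hsv[...,0]<95)&(hsv[...,1]>50)&(abs(q[...,0]-38)<25)&(abs(q[...,1])<70)&(q[...,2]>20)
print('board pts jig frame',G.sum())
for lo,hi in((30,50),(50,70),(70,90),(90,105)):
    m=G&(q[...,2]>lo)&(q[...,2]<hi); print(lo,m.sum(),np.percentile(q[m],[5,50,95],axis=0).round(1).tolist() if m.sum() else '')
m=(abs(q[...,1])<20)&(abs(q[...,0])<35)&(q[...,2]>85); print('leg',cv2.minAreaRect(q[m][:,:2].astype(np.float32)),np.median(q[m],0))
```

```text
shift [ 1.   1.1 10.8] rot [ 0.025  0.066 -0.015] t 13.9
board pts jig frame 10405
30 566 [[36.4, -56.3, 30.8], [36.7, 25.4, 42.1], [37.0, 57.6, 49.4]]
50 969 [[36.3, -55.1, 51.6], [36.6, 7.3, 61.1], [36.9, 55.2, 69.4]]
70 2106 [[36.3, -55.5, 71.9], [36.6, 8.3, 81.5], [48.0, 56.7, 89.3]]
90 6655 [[36.5, -53.5, 98.4], [39.1, 1.8, 101.2], [42.1, 54.7, 102.4]]
leg ((-11.291234970092773, -0.0031528472900390625), (39.99882888793945, 47.36344909667969), 89.98737335205078) [-26.42540974   1.67426518 168.38517659]
```

The board is upright with its front face at jig x = 36.6 (37 expected) from z 30 to 90. Lower the foot to the plate.

{"fn": "arm_command", "kwargs": {
  "steps": [
    {"translation":[0,0,5],"rotation":[0,0,0],"claw":0},
    {"translation":[0,0,8],"rotation":[0,0,0],"claw":0},
    {"translation":[0,0,10],"rotation":[0,0,0],"claw":0},
    {"translation":[0,0,10],"rotation":[0,0,0],"claw":0}
  ]
}}

```text
clock: 14.35
tool_pos: [0.4724, 0.0115, 0.0216]
orientation: [180.0, 0.0, -1.9]
force: [-0.1, -0.4, -4.7]
opening: 0.0179
gripper_force: 30.0
```

{"fn": "arm_command", "kwargs": {
  "steps": [
    {"translation":[0,0,1],"rotation":[0,0,0],"claw":0},
    {"translation":[0,0,1],"rotation":[0,0,0],"claw":0}
  ]
}}

```text
clock: 14.55
tool_pos: [0.4725, 0.0115, 0.0207]
orientation: [-180.0, -0.0, -1.9]
force: [-0.0, 0.1, -4.4]
opening: 0.0183
gripper_force: 30.0
```

{"fn": "arm_command", "kwargs": {
  "steps": [
    {"translation":[0,-2,1.5],"rotation":[0,0,0],"claw":0},
    {"translation":[0,-2,2.5],"rotation":[0,0,0],"claw":0},
    {"translation":[0,-2,2.5],"rotation":[0,0,0],"claw":0}
  ]
}}

```text
clock: 14.85
tool_pos: [0.4727, 0.0136, 0.0181]
orientation: [-180.0, -0.0, -1.9]
force: [0.8, 0.4, -5.0]
opening: 0.0179
gripper_force: 30.0
```

{"fn": "arm_command", "kwargs": {
  "steps": [
    {"translation":[0,0,1],"rotation":[0,0,0],"claw":0},
    {"translation":[0,0,1],"rotation":[0,0,0],"claw":0}
  ]
}}

```text
clock: 15.05
tool_pos: [0.4735, 0.0136, 0.0179]
orientation: [-180.0, -0.1, -1.9]
force: [-1.6, -0.0, 3.0]
opening: 0.0183
gripper_force: 30.0
```

Foot is down with about 8 N. Slide toward the board.

{"fn": "arm_command", "kwargs": {
  "steps": [
    {"translation":[5,3,-0.5],"rotation":[0,0,0],"claw":0},
    {"translation":[10,3,-0.5],"rotation":[0,0,0],"claw":0},
    {"translation":[15,3,-0.5],"rotation":[0,0,0],"claw":0},
    {"translation":[20,3,-0.5],"rotation":[0,0,0],"claw":0},
    {"translation":[20,3,-0.5],"rotation":[0,0,0],"claw":0}
  ]
}}

```text
clock: 15.55
tool_pos: [0.4941, 0.01, 0.0179]
orientation: [-180.0, -0.1, -1.9]
force: [2.4, -0.3, 1.8]
opening: 0.0175
gripper_force: 30.0
```

{"fn": "arm_command", "kwargs": {
  "steps": [
    {"translation":[1.5,0,0.3],"rotation":[0,0,0],"claw":0},
    {"translation":[2.5,0,0.3],"rotation":[0,0,0],"claw":0},
    {"translation":[2.5,0,0.3],"rotation":[0,0,0],"claw":0}
  ]
}}

```text
clock: 15.85
tool_pos: [0.4955, 0.0098, 0.0179]
orientation: [-180.0, -0.1, -1.9]
force: [-2.5, -0.2, 7.4]
opening: 0.0179
gripper_force: 30.0
```

{"fn": "arm_command", "kwargs": {
  "steps": [
    {"translation":[1,0,0],"rotation":[0,0,0],"claw":0},
    {"translation":[1.5,0,0],"rotation":[0,0,0],"claw":0},
    {"translation":[1.5,0,0],"rotation":[0,0,0],"claw":0}
  ]
}}

```text
clock: 16.15
tool_pos: [0.4968, 0.0097, 0.0179]
orientation: [-180.0, -0.0, -1.9]
force: [-3.4, -0.3, 7.9]
opening: 0.0178
gripper_force: 30.0
```

{"fn": "arm_command", "kwargs": {
  "steps": [
    {"translation":[0.5,0,0],"rotation":[0,0,0],"claw":0},
    {"translation":[1,0,0],"rotation":[0,0,0],"claw":0},
    {"translation":[1,0,0],"rotation":[0,0,0],"claw":0}
  ]
}}

```text
clock: 16.45
tool_pos: [0.4973, 0.0096, 0.0179]
orientation: [-180.0, -0.0, -1.9]
force: [-4.9, 0.4, 11.1]
opening: 0.0179
gripper_force: 30.0
```

{"fn": "arm_command", "kwargs": {
  "steps": [
    {"translation":[0.5,0,0],"rotation":[0,0,0],"claw":0},
    {"translation":[0.8,0,0],"rotation":[0,0,0],"claw":0},
    {"translation":[0.8,0,0],"rotation":[0,0,0],"claw":0}
  ]
}}

```text
clock: 16.75
tool_pos: [0.4973, 0.0096, 0.0179]
orientation: [180.0, 0.1, -1.9]
force: [-8.8, 1.7, 14.4]
opening: 0.0177
gripper_force: 30.0
```

{"fn": "arm_command", "kwargs": {
  "steps": [
    {"translation":[0,0,0],"rotation":[0,0,0],"claw":0},
    {"translation":[0,0,0],"rotation":[0,0,0],"claw":0},
    {"translation":[0,0,0],"rotation":[0,0,0],"claw":0}
  ]
}}

```text
clock: 17.05
tool_pos: [0.4973, 0.0096, 0.0179]
orientation: [180.0, 0.1, -1.9]
force: [-7.9, 2.7, 12.8]
opening: 0.018
gripper_force: 30.0
```

Stopped against the board. I'll press a little more and check the geometry.

{"fn": "arm_command", "kwargs": {
  "steps": [
    {"translation":[0.7,0,0],"rotation":[0,0,0],"claw":0},
    {"translation":[0.7,0,0],"rotation":[0,0,0],"claw":0},
    {"translation":[0.7,0,0],"rotation":[0,0,0],"claw":0},
    {"translation":[0.7,0,0],"rotation":[0,0,0],"claw":0},
    {"translation":[0.7,0,0],"rotation":[0,0,0],"claw":0}
  ]
}}

```text
clock: 17.55
tool_pos: [0.4974, 0.0095, 0.0178]
orientation: [180.0, 0.1, -1.9]
force: [-10.6, 3.2, 16.1]
opening: 0.0175
gripper_force: 30.0
```

Run:
```python
from h import *
o=ctrl.get_obs(); print(o["tool_pos"],o["orientation"],o["force"],abs(o["qvel"]).max())
_,im,d=snap("wrist"); P=cloud("wrist",d,o); save("w8.png",im)
J=np.array([524.1,7.2]);a=np.radians(-1.9);M=np.array([[np.cos(a),-np.sin(a)],[np.sin(a),np.cos(a)]])
q=P*1000; q[...,:2]=(q[...,:2]-J)@M
hsv=cv2.cvtColor(im,cv2.COLOR_RGB2HSV); G=(hsv[...,0]>40)&(hsv[...,0]<95)&(hsv[...,1]>50)&(abs(q[...,0]-38)<12)&(abs(q[...,1])<75)
m=G&(abs(q[...,2]-101)<4); print('board top',cv2.minAreaRect(q[m][:,:2].astype(np.float32)),np.median(q[m],0))
m=(abs(q[...,1])<20)&(q[...,0]>15)&(q[...,0]<38)&(abs(q[...,2]-101)<5)&~G; print('leg top',m.sum(),cv2.minAreaRect(q[m][:,:2].astype(np.float32)),np.median(q[m],0))
```

```text
[0.49739346 0.00949382 0.01783101] [ 1.79985127e+02  1.15306327e-01 -1.89447774e+00] [-10.64874775   3.22952632  16.06362748] 0.11648746981841757
board top ((39.99148178100586, 0.6978836059570312), (6.2490386962890625, 120.4316177368164), 0.07365239411592484) [ 40.0212723    1.68236532 101.29241305]
leg top 3102 ((30.03984260559082, 0.152191162109375), (36.71564865112305, 14.053950309753418), 89.98176574707031) [ 30.25618023   1.6820338  101.27253949]
```

View pics/w8.png

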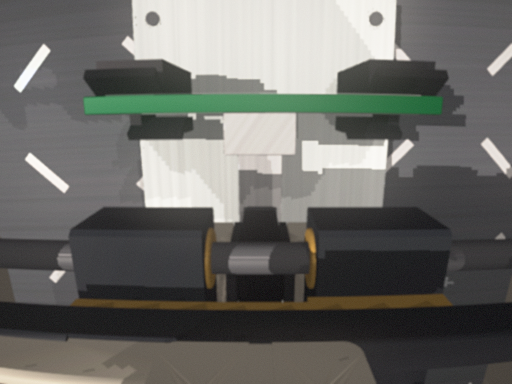

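The leg (223–296, 113–153) lies flush on the board (rows 94–113). The board's mid-plane is at jig x = 40.0 and its y is 0.7. The arm is steady, pressing about 10 N on the board side and 20 N on the plate, so I'm handing in.

```bash
python3 -c "
from plant import ctrl
print(ctrl.close_job())"
```

```text
the job is handed in; nothing more can be done
None
```

The taller board stands upright against the rear posts, the gripped square is pressed into the corner against both plate and board, and the job was handed in at about 17.6 s; the judge's result was not shown.

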